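# Orange filter over the curing-safe light, then open the shutter

## Robot

A 6-joint arm with a two-finger parallel gripper is mounted at the origin on the work surface. World frame = base frame: x ahead of the robot, y to its left, z up, the work surface at z = 0. Lengths are in m, angles in rad, forces in N, time in s.
With the tool pointing down it reaches from about 0.15 to 0.775 m from the base axis. Payload 6.1 kg.
Tool frame: the origin (TCP) lies midway between the tips of the shut fingers; the grasp point (between the pads) lies 19 mm behind it; z points along the fingers, y is the line along which they close (so a half turn about z gives the same grasp; the last joint's range is limited). The gripper opens to 85 mm and grips with 20 to 120 N. Pads are 22 mm wide; open, the fingers measure 114 mm over their backs; the gripper's body (76 mm by 85 mm) begins 54 mm behind the grasp point. The pads swing forward as they close: fully open they stand 13 mm farther back than shut.
Start: joints at [-1.264, 0.126, -0.04, 1.405, 0, 1.571], TCP at [0.159, -0.5, 0.231] pointing down, gripper open.
Joint ranges: [-2.72, 2.72], [-0.95, 1.95], [-1.27, 1.35], [-1.78, 2.02], [-1.46, 1.47], [-3.14, 3.14]. Speed limits (rad/s): [2.39, 2.39, 3.01, 3.14, 3.14, 3.14].

## Interface

Orientations are given as a unit quaternion [w, x, y, z].
In Python, from plant import ctrl gives the robot as it stands.
- The arm moves only by the tool servo_tool, never from a script. Its argument "series" is a list of rows, each a list of 2 entries, a list of its own where there are three numbers: the shift along the tool's x, y, z in mm, then the turn, a rotation vector about the tool's x, y, z in degrees. A call has 1 to 10 rows; each row shifts and turns the commanded pose from where the row before left it, along the tool's axes as they then stand; what a row does not reach is not made up. A row lasts 1/12 s, in which the tool goes at most 41.7 mm and 7.16 degrees, less where a joint would pass 70% of its speed; a pose out of reach is approached as far as the arm can. A call with a gripper value outside its range is refused whole. "claw" is the opening, from -1 (shut) to 1 (fully open), set as the call begins (left out, the last holds). The fingers move at their own pace and stop on an object; "squeeze" is the grip in N (left out, the last holds). Time passes only in rows, so rows that do not move let the fingers close. It gives the time, the measured TCP pose, the force, the opening and the grip force at its end, in the units of the state.
- ctrl.read_state(): the state, without advancing time (a new reading comes with each control period).
- ctrl.capture(name): name is "scene" or "top" or "wrist"; returns the picture (420x560x3 uint8, blue, green, red); there is no depth.
- ctrl.get_calibration(name): a dict with "camera_matrix" (3x3 intrinsics, pixels), "origin" and "attitude" of the camera in the world. Camera axes: x right, y down, z forward; pixel columns grow to the right and rows downward; lengths in m; the calibration is good to about 2 mm. A picture is of the moment at which its call begins: read the wrist's pose just before it. get_calibration takes no time and is no camera call; for the wrist camera it gives the pose at the moment of the call.
- ctrl.hand_in(): hands the job in; it is judged then, once.
The state is a dict: "time_s": time; "joint_pos": joint angles; "qd": joint speeds; "tau": joint torques, N m; "eef_pos": TCP position; "tcp_rot": TCP orientation; "wrist_force": force on the tool from outside, world axes, zero at the start; "ft_torque": the same for the moment, N m; "width": finger opening in m; "finger_force": force on a finger pad.
Only numpy, scipy, OpenCV 4.12 (cv2) and the standard library are available. Lean on these libraries where they do the work, as an engineer would, in place of code of your own. Each camera call takes 0.05 s, during which the arm holds its last target. There are 200 camera calls.

## Task

Light-sensitive resin is about to be worked on, so make the light box safe: push the filter wheel round by one of its arms until the orange filter covers the whole light port and stays there, and only then push the red shutter handle away from the robot until it reaches its stop. A fingertip is enough, nothing needs grasping: do not lift the wheel, and leave the tooth block, the amber bottle and the green scaler where they are.

Things in the scene. Friction and masses are not known exactly. Their poses are not given: they have to be found in the camera images.
- lightbox: Fixed grey light box, 250 (x) x 360 (y) x 40 mm high with a blue-grey deck; origin at the centre of its underside, on the work surface. Its x axis points away from the robot. On the deck, along its y axis: wheel axis at y = +65 mm, light port at -25, shutter pivot at -87, red handle further out. Nothing fixed stands higher than 88 mm above the work surface.
- light_port (a point): Centre of the light port, a pale yellow 20 mm disc in the middle of a white 64 mm collar whose top is 46 mm above the work surface. The dark shutter leaf (30 mm disc, 2 mm thick, top at 51 mm) covers the port until the shutter is opened.
- wheel_axis (a point): Point on the vertical axis of the filter wheel, 72 mm above the work surface. The wheel: a dark hub (radius 16 mm, 68 to 84 mm above the work surface) and three aluminium arms 120 degrees apart, each a bar 12 mm wide, 68 to 80 mm above the work surface, free on both sides from 16 to 66 mm off the axis; nothing but deck, leaf and a 44 mm collar (50 mm high) beneath.
- filter_wheel (a joint): Turn of the filter wheel, rad, counter-clockwise from above positive, no stops (may start anywhere; only its value modulo 2 pi matters). 0 = orange filter exactly over the light port. It stays where it is left; turning it takes about 0.05 N m (1 to 2 N on an arm).
- orange_filter (a point): Centre of the orange filter, half-way up, 74 mm above the work surface, 90 mm from the wheel axis. Each arm ends in a black-rimmed round filter, 48 mm outer diameter, 10 mm high (glass 41 mm): orange, then green, then clear going counter-clockwise. The orange glass covers the whole port when the two centres are within about 8 mm seen from above.
- wheel_top (a point): Top of the wheel's hub, on its axis, 84 mm above the work surface. The wheel only rests on its spindle by its weight and would lift off.
- shutter_pivot (a point): Vertical pivot axis of the shutter, a point 55 mm above the work surface. Beneath the wheel's level the dark leaf reaches 62 mm from the pivot to the port; on the opposite side the red handle reaches out 75 mm.
- shutter_knob (a point): Point on the axis of the upright red knob (diameter 16 mm, from 51 to 87 mm above the work surface) near the end of the red handle, 70 mm from the pivot; this point is 79 mm above the work surface. The handle bar is 10 mm wide, 50 to 60 mm above the work surface, clear of the deck (40 mm).
- shutter (a joint): Shutter angle, rad: 0 closed (leaf over the port), 1.0 fully open at its stop. It grows as the knob swings counter-clockwise from above, away from the robot. Starts between 0 and 0.08; stays where it is left; needs about 1 N at the knob.
- tooth (a point): Practice tooth on a pink 28 x 28 x 14 mm block, 28 mm tall, loose on the near part of the deck; point half-way up. Leave alone.
- bottle (a point): Amber resin bottle with black cap, diameter 32, 70 mm tall, loose on the desk on the robot's side of the box; point half-way up. Leave alone.
- scaler_mid (a point): Green-handled scaler lying on the desk beyond the box, handle 100 x 10 x 10 mm plus a 45 mm steel end; point at the middle of the handle. Leave alone.

How it is judged:
By the outcome, as a careful person would: the job done as asked, in the order asked, and still so for the second after the job is handed in, with the robot touching nothing.
It also fails if it takes over 54 s, if anything falls off the work surface, if the arm or the gripper's body presses on something with over 40 N, if the wrist force passes 120 N, or if a joint passes its speed limit or range.

## Working session

There is one attempt and no reset: what is moved stays moved. The work goes in short steps, Python scripts to look and compute and a tool call to move; the robot and the scene stay as the last step left them, time stands still between calls to the robot, and variables do not carry over. Pictures are saved under pics/ and viewed, at most 10 in all, crops included, and the job is handed in when it is done.

Besides the shell and the picture viewer there is one more tool, called after "Emit:" by a JSON object that holds its "api" and its "payload", one argument or row to a line. servo_tool: Moves the arm, as the interface text tells. Its arguments: {"type":"object","properties":{"series":{"type":"array"},"claw":{"type":"number"},"squeeze":{"type":"number"}},"required":["series"]}

```bash
ls; mkdir -p pics; python3 - <<'E'
from plant import ctrl
import cv2
s=ctrl.read_state(); print(s)
for n in("scene","top"):
    print(n,ctrl.get_calibration(n)); cv2.imwrite(f"pics/{n}0.png",ctrl.capture(n))
E
```

```text
pics
{'time_s': 0.0, 'joint_pos': array([-1.26398573e+00,  1.26384701e-01, -4.05845714e-02,  1.40539053e+00,
        3.47666598e-05,  1.57078988e+00]), 'qd': array([-8.84135090e-04,  1.22242691e-03, -1.82842734e-03,  1.11623498e-03,
        5.61455297e-06, -1.92646459e-04]), 'tau': array([-6.55762669e-04, -4.35913610e+01,  3.52924454e+01,  1.74352195e-02,
        9.50831077e-05,  9.71036457e-06]), 'eef_pos': array([ 0.15845137, -0.50010539,  0.23053672]), 'tcp_rot': array([-7.75212187e-04,  9.88255672e-01,  1.52807444e-01, -1.02270950e-04]), 'wrist_force': array([-0.32110331,  0.90888447,  0.28732282]), 'ft_torque': array([-0.00382399, -0.02737685,  0.01618739]), 'finger_force': 0.0, 'width': 0.08539389820625698}
scene {'camera_matrix': array([[543.59331073,   0.        , 278.68872754],
       [  0.        , 543.59331073, 207.36648538],
       [  0.        ,   0.        ,   1.        ]]), 'origin': array([ 1.01862507, -0.38037143,  0.81961381]), 'attitude': array([-0.29841676,  0.85024436,  0.40865052, -0.1450404 ])}
top {'camera_matrix': array([[483.11071149,   0.        , 277.72185057],
       [  0.        , 483.11071149, 212.96925995],
       [  0.        ,   0.        ,   1.        ]]), 'origin': array([ 0.53495413, -0.03311796,  0.75619212]), 'attitude': array([-0.0383296 ,  0.70890265, -0.7039093 ,  0.02235102])}
```

View pics/top0.png

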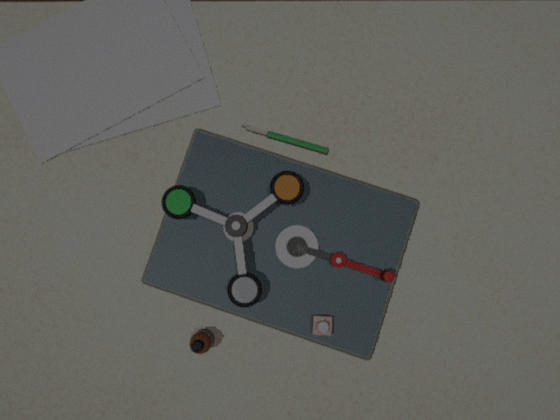

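View pics/scene0.png

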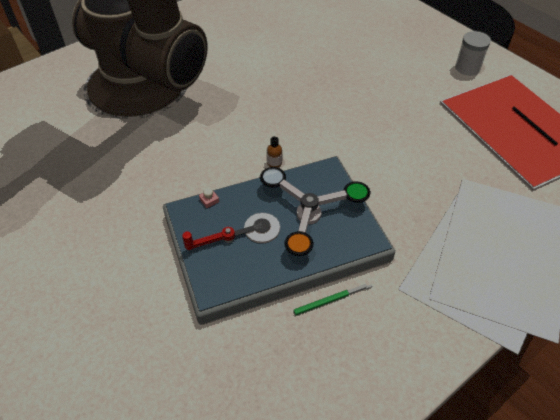

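The top view is complete: orange (287,187), green (179,201), clear (245,290), hub (236,226), collar (297,247), pivot (338,260) and knob (388,276). The orange filter has to go clockwise by roughly 60°.

```bash
cat > h.py <<'E'
import numpy as np, cv2
from scipy.spatial.transform import Rotation as R
from plant import ctrl
def rot(q): return R.from_quat(np.roll(q,-1)).as_matrix()
def ray(cal,uv,z):
    d=rot(cal["attitude"])@np.linalg.inv(cal["camera_matrix"])@np.array([*uv,1.]); o=np.array(cal["origin"])
    return (o+d*(z-o[2])/d[2])
def blob(img,lo,hi,box,minarea=20):
    hsv=cv2.cvtColor(img,cv2.COLOR_BGR2HSV); m=cv2.inRange(hsv,np.array(lo),np.array(hi))
    k=np.zeros_like(m); x0,y0,x1,y1=box; k[y0:y1,x0:x1]=255
    c=[a for a in cv2.findContours(m&k,cv2.RETR_EXTERNAL,cv2.CHAIN_APPROX_NONE)[0] if cv2.contourArea(a)>=minarea]
    return sorted(c,key=cv2.contourArea)[::-1]
def cen(c): m=cv2.moments(c); return np.array([m["m10"],m["m01"]])/m["m00"]
def deck():
    """port, wheel axis, pivot from the top view: collar blob and orange/green glass"""
E
python3 - <<'E'
from h import *
im=cv2.imread("pics/top0.png"); cal=ctrl.get_calibration("top")
P={}
o=blob(im,(8,120,60),(22,255,255),(140,130,420,360)); P["orange"]=ray(cal,cen(o[0]),.079)
g=blob(im,(45,120,40),(75,255,255),(140,170,420,360)); P["green"]=ray(cal,cen(g[0]),.079)
c=blob(im,(0,0,110),(180,60,255),(225,272,264,308)); P["clear"]=ray(cal,cv2.minEnclosingCircle(c[0])[0],.079)
w=blob(im,(0,0,110),(180,60,255),(268,222,325,275)); print(cv2.minEnclosingCircle(w[0]))
P["port"]=ray(cal,cv2.minEnclosingCircle(w[0])[0],.046)
r=[cv2.minEnclosingCircle(a) for a in blob(im,(0,120,40),(6,255,255),(325,245,400,290))]; print(r)
P["pivot"]=ray(cal,(338,260),.062); P["knob"]=ray(cal,(388.5,276),.087)
a=(P["orange"]+P["green"]+P["clear"])/3; P["axis"]=a
for k in P: print(k,P[k].round(4), "d_axis",np.linalg.norm((P[k]-a)[:2]).round(4))
ang=lambda v:np.degrees(np.arctan2(v[1],v[0]))
print({k:ang(P[k]-a).round(1) for k in P if k!="axis"}, "knob ang",ang(P["knob"]-P["pivot"]),np.linalg.norm((P["knob"]-P["pivot"])[:2]),np.linalg.norm((P["port"]-P["pivot"])[:2]))
print("hub direct",ray(cal,(236,226),.084))
s=ctrl.read_state(); print(rot(s["tcp_rot"]).round(3))
E
```

```text
Traceback (most recent call last):
IndexError: list index out of range
```

```bash
sed -i '/^def deck/,$d' h.py
python3 - <<'E'
from h import *
im=cv2.imread("pics/top0.png"); cal=ctrl.get_calibration("top")
P={}
o=blob(im,(8,120,60),(22,255,255),(140,130,420,360)); P["orange"]=ray(cal,cen(o[0]),.079)
g=blob(im,(45,120,40),(75,255,255),(140,170,420,360)); P["green"]=ray(cal,cen(g[0]),.079)
hsv=cv2.cvtColor(im,cv2.COLOR_BGR2HSV); print(hsv[290,245],hsv[235,297],hsv[260,334],hsv[276,388])
c=blob(im,(0,0,85),(180,80,255),(225,274,264,310)); print([cv2.minEnclosingCircle(a) for a in c])
P["clear"]=ray(cal,cv2.minEnclosingCircle(c[0])[0],.079)
w=blob(im,(0,0,85),(180,80,255),(268,222,325,275)); print(cv2.minEnclosingCircle(w[0]))
P["port"]=ray(cal,cv2.minEnclosingCircle(w[0])[0],.046)
P["pivot"]=ray(cal,(338,260),.062); P["knob"]=ray(cal,(388.5,276),.087)
a=(P["orange"]+P["green"]+P["clear"])/3; P["axis"]=a
for k in P: print(k,P[k].round(4), "d_axis",np.linalg.norm((P[k]-a)[:2]).round(4))
ang=lambda v:np.degrees(np.arctan2(v[1],v[0]))
print({k:ang(P[k]-a).round(1) for k in P if k!="axis"}, "knob ang",ang(P["knob"]-P["pivot"]),np.linalg.norm((P["knob"]-P["pivot"])[:2]),np.linalg.norm((P["port"]-P["pivot"])[:2]))
print("hub direct",ray(cal,(236,226),.084))
s=ctrl.read_state(); print(rot(s["tcp_rot"]).round(3))
E
```

```text
[ 90   5 100] [ 98   9 111] [  0 181  97] [  0 173 102]
[((244.0, 289.5), 12.54003620147705)]
((296.3417663574219, 246.43988037109375), 21.940189361572266)
orange [ 0.6302 -0.0298  0.079 ] d_axis 0.0898
green [0.6087 0.1241 0.079 ] d_axis 0.0898
clear [0.4861 0.0285 0.079 ] d_axis 0.0898
port [ 0.5469 -0.0445  0.046 ] d_axis 0.0899
pivot [ 0.5278 -0.1037  0.062 ] d_axis 0.1521
knob [ 0.5069 -0.1701  0.087 ] d_axis 0.2217
axis [0.575  0.0409 0.079 ] d_axis 0.0
{'orange': np.float64(-52.0), 'green': np.float64(68.0), 'clear': np.float64(-172.0), 'port': np.float64(-108.2), 'pivot': np.float64(-108.1), 'knob': np.float64(-107.9)} knob ang -107.54254543233964 0.06955489919887387 0.06223768737553468
hub direct [0.57413733 0.04044564 0.084     ]
[[ 0.953  0.302 -0.   ]
 [ 0.302 -0.953  0.001]
 [ 0.    -0.001 -1.   ]]
```

Emit:
{"api": "servo_tool", "payload": {
  "series": [
    [[27.2,-21.7,0],[0,0,0]],
    [[27.2,-21.7,0],[0,0,0]],
    [[27.2,-21.7,0],[0,0,0]],
    [[27.2,-21.7,0],[0,0,0]],
    [[27.2,-21.7,0],[0,0,0]],
    [[27.2,-21.7,0],[0,0,0]],
    [[27.2,-21.7,0],[0,0,0]],
    [[27.2,-21.7,0],[0,0,0]],
    [[27.2,-21.7,0],[0,0,0]],
    [[27.2,-21.7,0],[0,0,0]]
  ],
  "claw": -1
}}

```text
time_s: 0.93
eef_pos: [0.3527, -0.2098, 0.2311]
tcp_rot: [-0.0, 0.988, 0.153, -0.0]
wrist_force: [0.7, 0.0, -0.1]
width: 0.0001
finger_force: 0.0
```

Emit:
{"api": "servo_tool", "payload": {
  "series": [
    [[27.2,-21.7,0],[0,0,0]],
    [[27.2,-21.7,0],[0,0,0]],
    [[27.2,-21.7,0],[0,0,0]],
    [[27.2,-21.7,0],[0,0,0]],
    [[27.2,-21.7,0],[0,0,0]],
    [[27.2,-21.7,0],[0,0,0]],
    [[27.2,-21.7,0],[0,0,0]],
    [[27.2,-21.7,0],[0,0,0]],
    [[27.2,-21.7,0],[0,0,0]],
    [[27.2,-21.7,0],[0,0,0]]
  ]
}}

```text
time_s: 1.77
eef_pos: [0.5465, 0.0793, 0.2309]
tcp_rot: [0.0, 0.988, 0.153, -0.0]
wrist_force: [0.5, -0.1, -0.6]
width: -0.0
finger_force: 0.0
```

Emit:
{"api": "servo_tool", "payload": {
  "series": [
    [[0,0,20],[0,0,-5.6]],
    [[0,0,20],[0,0,-5.6]],
    [[0,0,20],[0,0,-5.6]],
    [[0,0,20],[0,0,-5.6]],
    [[0,0,0],[0,0,0]],
    [[0,0,0],[0,0,0]]
  ]
}}

```text
time_s: 2.27
eef_pos: [0.5451, 0.0774, 0.1503]
tcp_rot: [-0.0, 0.94, 0.341, -0.001]
wrist_force: [0.5, 0.5, 0.7]
width: 0.0002
finger_force: 0.0
```

Emit:
{"api": "servo_tool", "payload": {
  "series": [
    [[0,0,15],[0,0,0]],
    [[0,0,15],[0,0,0]],
    [[0,0,15],[0,0,0]],
    [[0,0,15],[0,0,0]],
    [[0,0,10],[0,0,0]],
    [[0,0,10],[0,0,0]],
    [[0,0,10],[0,0,0]],
    [[0,0,0],[0,0,0]],
    [[0,0,0],[0,0,0]]
  ]
}}

```text
time_s: 3.02
eef_pos: [0.546, 0.0775, 0.0613]
tcp_rot: [-0.0, 0.94, 0.342, -0.0]
wrist_force: [0.6, -0.0, 0.8]
width: 0.0005
finger_force: 0.0
```

```bash
python3 - <<'E'
from h import *
im=ctrl.capture("top"); cv2.imwrite("pics/top1.png",im[120:370,130:430]); print(ctrl.read_state()["joint_pos"])
cv2.imwrite("pics/top1.png",cv2.resize(im[120:370,130:430],None,fx=2,fy=2))
E
```

```text
[ 1.41073785e-01  2.28875856e-01 -2.92179598e-01  1.04929143e+00
  2.45272571e-06  2.58526251e+00]
```

View pics/top1.png

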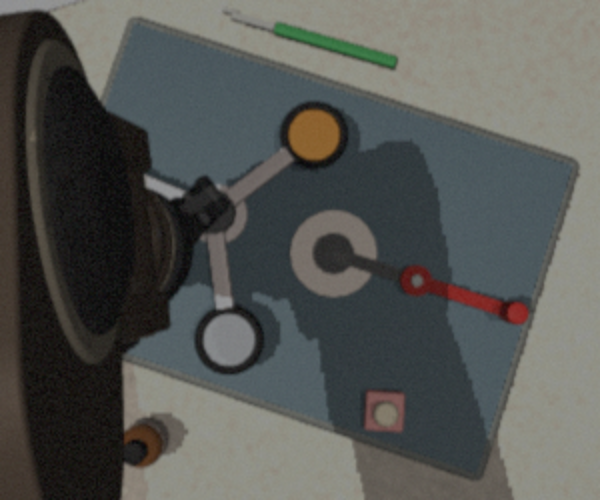

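Emit:
{"api": "servo_tool", "payload": {
  "series": [
    [[5.7,0.5,0],[0,0,0]],
    [[5.7,1.2,0],[0,0,0]],
    [[5.4,1.9,0],[0,0,0]],
    [[5.1,2.5,0],[0,0,0]],
    [[4.9,3.1,0],[0,0,0]],
    [[4.4,3.7,0],[0,0,0]],
    [[3.9,4.2,0],[0,0,0]],
    [[3.3,4.6,0],[0,0,0]],
    [[2.8,5.1,0],[0,0,0]]
  ]
}}

```text
time_s: 3.82
eef_pos: [0.5952, 0.0834, 0.0611]
tcp_rot: [-0.0, 0.94, 0.342, -0.0]
wrist_force: [-2.1, 1.4, 0.1]
width: 0.0001
finger_force: 1.0
```

```bash
cat >> h.py <<'E'
AX=np.array([.575,.0409]); PORT=np.array([.5469,-.0445])
def orange(save=None):
    im=ctrl.capture("top"); cal=ctrl.get_calibration("top")
    if save: cv2.imwrite(save,cv2.resize(im[120:370,130:430],None,fx=2,fy=2))
    for c in blob(im,(8,110,35),(24,255,255),(225,160,345,300))[:2]:
        p=ray(cal,cen(c),.079)[:2]; v=p-AX
        print("orange",p.round(4),"r",np.linalg.norm(v).round(4),"ang",np.degrees(np.arctan2(v[1],v[0])).round(1),"to port mm",(1e3*(PORT-p)).round(1),cv2.contourArea(c))
    s=ctrl.read_state(); v=s["eef_pos"][:2]-AX; print("tcp",s["eef_pos"].round(4),"ang",np.degrees(np.arctan2(v[1],v[0])).round(1),"r",np.linalg.norm(v).round(4),"F",s["wrist_force"].round(1),"j6",s["joint_pos"][5])
E
python3 -c "
from h import *
orange()"
```

```text
orange [ 0.5897 -0.0478] r 0.0899 ang -80.6 to port mm [-42.8   3.3] 555.0
tcp [0.5963 0.083  0.0611] ang 63.1 r 0.0472 F [ 0.8 -0.6 -0.1] j6 2.582558353514433
```

Emit:
{"api": "servo_tool", "payload": {
  "series": [
    [[1.2,3.1,0],[0,0,0]],
    [[1.0,3.1,0],[0,0,0]],
    [[0.7,3.2,0],[0,0,0]],
    [[0.5,3.3,0],[0,0,0]],
    [[0.1,1.2,0],[0,0,0]],
    [[0.1,1.0,0],[0,0,0]],
    [[0,0,0],[0,0,0]]
  ]
}}

```text
time_s: 4.45
eef_pos: [0.6075, 0.0742, 0.0614]
tcp_rot: [0.0, 0.94, 0.342, 0.0]
wrist_force: [-0.6, 0.6, -0.6]
width: 0.0
finger_force: 0.2
```

```bash
python3 -c "
from h import *
orange()"
```

```text
orange [ 0.556 -0.047] r 0.0899 ang -102.2 to port mm [-9.1  2.5] 568.0
tcp [0.6075 0.0743 0.0614] ang 45.8 r 0.0466 F [-0.3  0.4  0.4] j6 2.5657212663353755
```

Emit:
{"api": "servo_tool", "payload": {
  "series": [
    [[0,1.2,0],[0,0,0]],
    [[0,1.2,0],[0,0,0]],
    [[0,1.2,0],[0,0,0]],
    [[0,1.2,0],[0,0,0]],
    [[0,0,0],[0,0,0]],
    [[0,0,0],[0,0,0]]
  ]
}}

```text
time_s: 5.0
eef_pos: [0.6105, 0.0706, 0.0613]
tcp_rot: [0.0, 0.94, 0.342, 0.0]
wrist_force: [0.0, 0.5, -0.1]
width: -0.0
finger_force: 0.3
```

```bash
python3 -c "
from h import *
orange()"
```

```text
orange [ 0.5467 -0.0445] r 0.0899 ang -108.3 to port mm [ 0.2 -0. ] 569.5
tcp [0.6105 0.0706 0.0614] ang 40.0 r 0.0463 F [-1.2  0.1  0.3] j6 2.5591851419675358
```

Emit:
{"api": "servo_tool", "payload": {
  "series": [
    [[0,-4,0],[0,0,0]],
    [[0,-4,0],[0,0,0]],
    [[0,-4,0],[0,0,0]],
    [[0,0,0],[0,0,0]],
    [[0,0,-15],[0,0,0]],
    [[0,0,-20],[0,0,0]],
    [[0,0,-25],[0,0,0]],
    [[0,0,-30],[0,0,0]],
    [[0,0,0],[0,0,0]]
  ]
}}

```text
time_s: 5.8
eef_pos: [0.605, 0.0803, 0.1576]
tcp_rot: [0.001, 0.94, 0.342, 0.004]
wrist_force: [0.7, 0.8, -0.0]
width: 0.0003
finger_force: 0.0
```

Emit:
{"api": "servo_tool", "payload": {
  "series": [
    [[-26.8,11.1,0],[0,0,0]],
    [[-26.8,11.1,0],[0,0,0]],
    [[-26.8,11.1,0],[0,0,0]],
    [[-26.8,11.1,0],[0,0,0]],
    [[-26.8,11.1,0],[0,0,0]],
    [[-26.8,11.1,0],[0,0,0]],
    [[-26.8,11.1,0],[0,0,0]],
    [[-26.8,11.1,0],[0,0,0]],
    [[-26.8,11.1,0],[0,0,0]],
    [[-26.8,11.1,0],[0,0,0]]
  ]
}}

```text
time_s: 6.63
eef_pos: [0.4678, -0.1784, 0.1514]
tcp_rot: [0.0, 0.94, 0.342, 0.0]
wrist_force: [0.5, 0.3, 0.9]
width: 0.0002
finger_force: 0.0
```

Emit:
{"api": "servo_tool", "payload": {
  "series": [
    [[0,0,0],[0,0,5.8]],
    [[0,0,0],[0,0,5.8]],
    [[0,0,0],[0,0,5.8]],
    [[0,0,0],[0,0,5.8]],
    [[0,0,0],[0,0,5.8]],
    [[0,0,0],[0,0,0]],
    [[0,0,0],[0,0,0]]
  ]
}}

```text
time_s: 7.22
eef_pos: [0.4686, -0.1773, 0.1513]
tcp_rot: [0.0, 0.995, 0.097, 0.0]
wrist_force: [0.3, -0.3, -0.7]
width: -0.0001
finger_force: 0.0
```

```bash
python3 -c "
from h import *
orange('pics/top2.png')
cv2.imwrite('pics/wr.png',ctrl.capture('wrist'))
print(rot(ctrl.read_state()['tcp_rot']).round(3))"
```

```text
orange [ 0.5468 -0.0444] r 0.0898 ang -108.3 to port mm [ 0.1 -0.1] 545.5
tcp [ 0.4686 -0.1773  0.1514] ang -116.0 r 0.2428 F [0.3 0.6 0. ] j6 2.5853900501265397
[[ 0.981  0.193  0.   ]
 [ 0.193 -0.981 -0.   ]
 [ 0.     0.    -1.   ]]
```

View pics/top2.png

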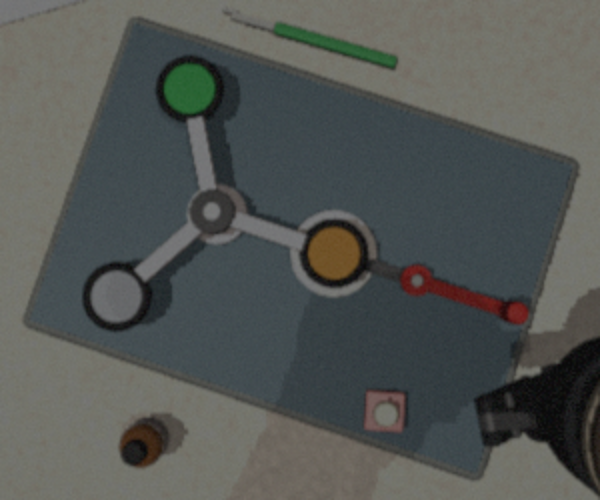

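The orange glass sits concentric over the port at (335,252). The knob at (517,312) is still where it started, and the gripper stands robot-side of it, clear of the tooth block.

Emit:
{"api": "servo_tool", "payload": {
  "series": [
    [[0,0,20],[0,0,0]],
    [[0,0,20],[0,0,0]],
    [[0,0,20],[0,0,0]],
    [[0,0,13],[0,0,0]],
    [[0,0,10],[0,0,0]],
    [[0,0,0],[0,0,0]],
    [[6,0,0],[0,0,0]],
    [[6,0,0],[0,0,0]],
    [[6,0,0],[0,0,0]],
    [[0,0,0],[0,0,0]]
  ]
}}

```text
time_s: 8.15
eef_pos: [0.4883, -0.174, 0.0693]
tcp_rot: [0.0, 0.995, 0.096, 0.001]
wrist_force: [-0.2, 0.1, 0.7]
width: -0.0003
finger_force: 0.0
```

Emit:
{"api": "servo_tool", "payload": {
  "series": [
    [[6.6,3.1,0],[0,0,0]],
    [[6.9,2.5,0],[0,0,0]],
    [[7.1,1.7,0],[0,0,0]],
    [[7.3,1.0,0],[0,0,0]],
    [[7.3,0.2,0],[0,0,0]],
    [[0,0,0],[0,0,0]]
  ]
}}

```text
time_s: 8.65
eef_pos: [0.5241, -0.1753, 0.0681]
tcp_rot: [-0.0, 0.995, 0.096, 0.001]
wrist_force: [0.1, -0.5, -1.0]
width: -0.0003
finger_force: 0.0
```

```bash
python3 -c "
from h import *
orange('pics/top3.png')"
```

```text
orange [ 0.5468 -0.0445] r 0.0899 ang -108.3 to port mm [ 0.1 -0. ] 545.5
tcp [ 0.5234 -0.1752  0.0681] ang -103.4 r 0.2221 F [-0.6 -0.1  0.2] j6 2.625848873458879
```

View pics/top3.png

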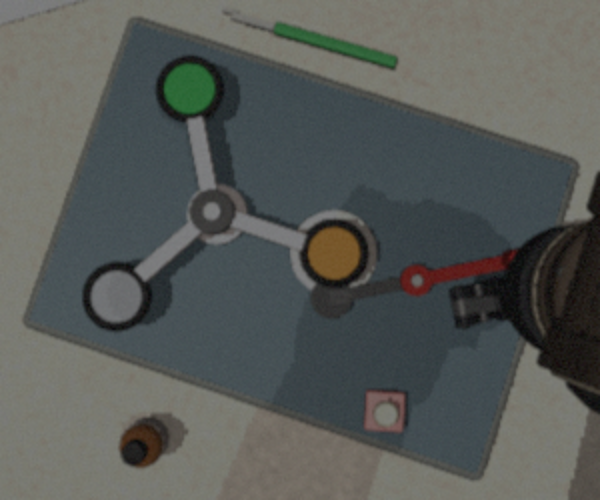

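The handle has swung to about half way, the leaf has moved out to (333,298), and the orange filter still sits over the port.

Emit:
{"api": "servo_tool", "payload": {
  "series": [
    [[7.3,-0.6,0],[0,0,0]],
    [[7.2,-1.3,0],[0,0,0]],
    [[7.1,-2.1,0],[0,0,0]],
    [[4.0,-1.6,0],[0,0,0]],
    [[2.0,-0.9,0],[0,0,0]],
    [[0,0,0],[0,0,0]]
  ]
}}

```text
time_s: 9.2
eef_pos: [0.5489, -0.1633, 0.0683]
tcp_rot: [-0.0, 0.995, 0.096, 0.0]
wrist_force: [-0.1, -0.3, 0.8]
width: 0.0
finger_force: 0.0
```

Emit:
{"api": "servo_tool", "payload": {
  "series": [
    [[1.5,-0.7,0],[0,0,0]],
    [[1.5,-0.7,0],[0,0,0]],
    [[0,0,0],[0,0,0]]
  ]
}}

```text
time_s: 9.45
eef_pos: [0.551, -0.1618, 0.0683]
tcp_rot: [-0.0, 0.995, 0.096, 0.0]
wrist_force: [0.6, 0.4, -0.6]
width: -0.0
finger_force: 0.0
```

```bash
cat >> h.py <<'E'
def leaf():
    # shutter angle from the visible part of the red bar, seen from the top, bar top at 60 mm
    im=ctrl.capture("top"); cal=ctrl.get_calibration("top")
    hsv=cv2.cvtColor(im,cv2.COLOR_BGR2HSV); m=cv2.inRange(hsv,(0,110,30),(6,255,255))
    ys,xs=np.nonzero(m[200:300,330:420]); 
    p=np.array([ray(cal,(x+330,y+200),.06)[:2] for x,y in zip(xs,ys)])-np.array([.5278,-.1037])
    r=np.hypot(*p.T); k=(r>.015)&(r<.055); q=p[k].mean(0); print("handle ang",np.degrees(np.arctan2(q[1],q[0])).round(1),k.sum(), "closed about -107.5, open about -50.5")
E
python3 -c "
from h import *
orange(); leaf()"
```

```text
orange [ 0.5468 -0.0444] r 0.0898 ang -108.3 to port mm [ 0.1 -0.1] 551.5
tcp [ 0.5509 -0.1618  0.0683] ang -96.8 r 0.2042 F [ 0.4  0.6 -0.1] j6 2.6640471045699883
handle ang -49.7 8 closed about -107.5, open about -50.5
```

Emit:
{"api": "servo_tool", "payload": {
  "series": [
    [[1.2,-0.6,0],[0,0,0]],
    [[1.2,-0.6,0],[0,0,0]],
    [[1.2,-0.6,0],[0,0,0]],
    [[0,0,0],[0,0,0]]
  ]
}}

```text
time_s: 9.88
eef_pos: [0.5538, -0.1597, 0.0683]
tcp_rot: [0.0, 0.995, 0.096, -0.0]
wrist_force: [-2.4, -2.2, 1.1]
width: -0.0001
finger_force: 1.2
```

Emit:
{"api": "servo_tool", "payload": {
  "series": [
    [[1.2,-0.6,0],[0,0,0]],
    [[1.2,-0.6,0],[0,0,0]],
    [[0,0,0],[0,0,0]]
  ]
}}

```text
time_s: 10.13
eef_pos: [0.5541, -0.1595, 0.0682]
tcp_rot: [0.002, 0.995, 0.095, -0.002]
wrist_force: [-8.6, -7.0, 4.4]
width: -0.0002
finger_force: 5.0
```

```bash
python3 -c "
from h import *
orange('pics/top4.png'); leaf()"
```

```text
orange [ 0.5468 -0.0443] r 0.0898 ang -108.3 to port mm [ 0.1 -0.2] 551.5
tcp [ 0.5541 -0.1595  0.0682] ang -96.0 r 0.2015 F [-8.8 -6.4  4.3] j6 2.673618910083613
handle ang nan 0 closed about -107.5, open about -50.5h.py:28: RuntimeWarning: Mean of empty slice.
  r=np.hypot(*p.T); k=(r>.015)&(r<.055); q=p[k].mean(0); print("handle ang",np.degrees(np.arctan2(q[1],q[0])).round(1),k.sum(), "closed about -107.5, open about -50.5")
  ret = um.true_divide(
```

View pics/top4.png

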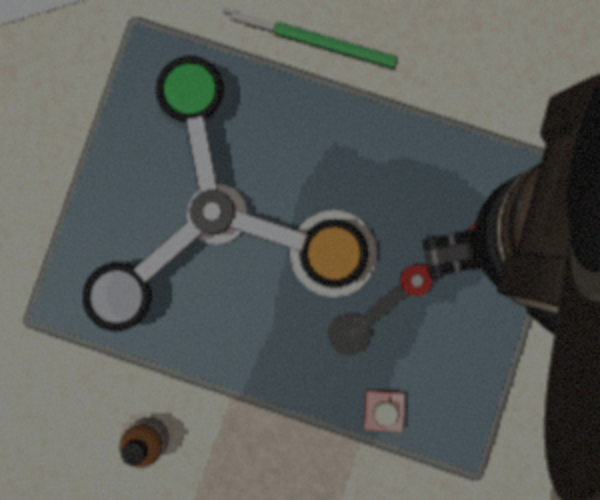

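The force rose to 11 N with the tip no longer moving, and the leaf stands well clear of the port at (349,333). So the shutter is at its stop; I back off the way I came and lift clear.

Emit:
{"api": "servo_tool", "payload": {
  "series": [
    [[-3,1.5,0],[0,0,0]],
    [[-4,2,0],[0,0,0]],
    [[-5,2,0],[0,0,0]],
    [[-5,2,0],[0,0,0]],
    [[0,0,0],[0,0,0]],
    [[0,0,-20],[0,0,0]],
    [[0,0,-30],[0,0,0]],
    [[0,0,-30],[0,0,0]],
    [[0,0,-20],[0,0,0]],
    [[0,0,0],[0,0,0]]
  ]
}}

```text
time_s: 11.07
eef_pos: [0.5432, -0.169, 0.1735]
tcp_rot: [0.001, 0.995, 0.096, 0.004]
wrist_force: [-0.0, -0.6, 0.2]
width: -0.0
finger_force: 0.0
```

Emit:
{"api": "servo_tool", "payload": {
  "series": [
    [[-30,15,0],[0,0,0]],
    [[-30,15,0],[0,0,0]],
    [[-30,15,0],[0,0,0]],
    [[-30,15,0],[0,0,0]],
    [[-30,15,0],[0,0,0]],
    [[0,0,0],[0,0,0]],
    [[0,0,0],[0,0,0]]
  ]
}}

```text
time_s: 11.65
eef_pos: [0.4068, -0.2714, 0.168]
tcp_rot: [-0.0, 0.996, 0.094, 0.0]
wrist_force: [0.1, 1.5, 1.0]
width: -0.0001
finger_force: 0.0
```

```bash
python3 -c "
from h import *
orange('pics/top5.png'); leaf()"
```

```text
orange [ 0.5469 -0.0444] r 0.0898 ang -108.3 to port mm [ 0.  -0.1] 540.0
tcp [ 0.4077 -0.2709  0.168 ] ang -118.2 r 0.3538 F [ 0.8 -0.1  0.1] j6 2.3647369465228834
handle ang -50.1 174 closed about -107.5, open about -50.5
```

View pics/top5.png

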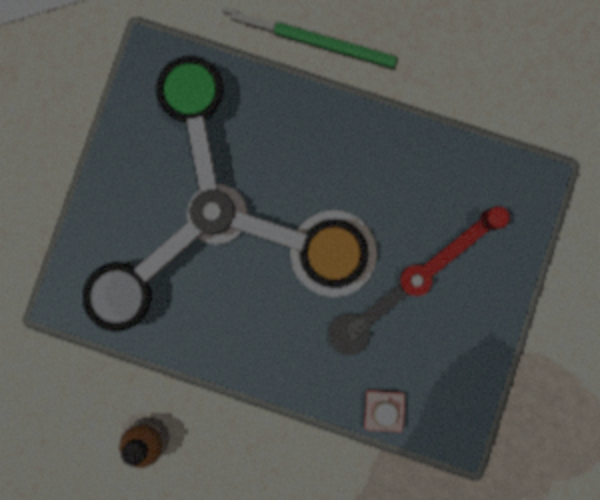

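The handle points at -50°, which is its stop, with the knob at (497,216). The orange filter is centred over the port at (335,252), and the tooth block, bottle and scaler have not moved.

```bash
python3 -c "
from plant import ctrl
print(ctrl.hand_in())"
```

```text
the job is handed in; nothing more can be done
None
```

The light box is safe and the job is handed in: the orange filter was turned over the port first (within about 1 mm), then the red shutter handle was pushed to its stop, with the tooth block, bottle and scaler unmoved and the arm clear.

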